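# Push the ring carrier round the curved rail into its spring catch

## Task

Slide the steel ring carrier along its curved track, round the corner and on into the end stop, until it has passed the sprung roller, the roller has dropped into its waist and it stays there by itself, pressing the sprung rubber pad. Push gently on the carrier's steel body, without jamming it against the rails, lifting it off the track, touching the ring or its spindle, or ramming the pad to the end of its travel; leave everything else as it is and take the hand away.

Things in the scene. Friction and masses are not known exactly. Their poses are not given: they have to be found in the camera images.
- track: Fixed track: dark steel plate 270 x 325 x 8 mm with two aluminium rails (6 mm thick, tops 20 mm above the bench) forming an open-topped channel 36 mm wide, its floor 8 mm above the bench. Origin: on the bench, at the centre of the 90 degree left-hand bend; z up. Channel centre line: along +x at y = -98 mm from the closed end x = -114 mm to x = 0, then the bend, then along +y at x = +98 mm.
- bend_start (a point): Channel floor, centre line, where the straight entry leg ends and the bend begins: x = 0, y = -98 mm of the track. Axes as the track. The bend is a quarter circle of radius 98 mm about the track's origin; its rails stand at radius 80 and 116 mm.
- bend_end (a point): Channel floor, centre line, where the bend ends and the exit leg begins: x = 98, y = 0 mm of the track. A grey end stop is clamped on the exit leg; it is not measured and its place varies by 50 mm, so feel (or look) for it: the latched carrier's origin lies 65 to 115 mm beyond this point. Its bar, 52 mm over the bench, holds a sprung rubber pad facing the coming carrier.
- exit_end (a point): Channel floor at the exit leg's far end, y = 180 mm of the track. 27 mm before the pad's face the end stop has a sprung upright steel roller, 10 mm diameter, 22 to 36 mm above the bench, reaching 12 mm into the channel over the outer (+x) rail; its housing is outside that rail, up to 52 mm out from the centre line and 40 mm above the bench.
- pad (a joint): How far the sprung pad is pushed in (m): 0 at rest, 0.6 N per mm, about 0.003 when latched, travel 0.010; over 0.009 is ramming. Feel: the roller is met 25 to 30 mm before the latched place and takes 4 to 10 N to push aside; from 15 mm before it the push drops to under half; past it it climbs steeply, over 5 N in 2 to 3 mm.
- carrier: Loose polished steel shoe in the entry leg, 60 (x) x 30 (y) x 32 mm high, 0.3 to 0.6 kg. Origin: centre of its underside; +x its front, towards the bend. In plan two rounds of 30 mm diameter at x = +15 and -15 mm with a waist between; the flat back, 30 mm wide, at x = -30 mm, is the place to push, low and near its middle. 3 mm play each side; top 20 mm above the rails; slides with 1 to 3 N.
- gold_ring: Brass spindle with a gold ring on it, fixed upright on the carrier's top at x = +12 mm of the carrier; 18 mm diameter at its foot, 30 mm high. Origin: centre of its foot. Not to be touched.
- ring_tin: Bystander: round aluminium tin, 44 mm diameter, 28 mm high, standing on the track's plate inside the bend. Origin: centre of its underside.
- ring_cone: Bystander: wooden cone, 28 mm diameter, 45 mm high, standing on the track's plate inside the bend. Origin: centre of its underside.
- bench_block: Bystander: steel bench block 100 x 100 x 28 mm. Origin: centre of its underside.
- graver: Bystander: graver with a wooden handle lying on the bench. Origin: centre of its underside.
Mind the look-alikes: they are no part of the job. What is shaped like the carrier but blue or pink is not meant.

How it is judged:
By the outcome, as a careful person would: the job done as asked, in the order asked, and still so for the second after the job is handed in, with the robot touching nothing.
It also fails if it takes over 62 s, if anything falls off the work surface, if the arm or the gripper's body presses on something with over 40 N, if the wrist force passes 120 N, or if a joint passes its speed limit or range.

## Robot

A 6-joint arm with a two-finger parallel gripper is mounted at the origin on the work surface. World frame = base frame: x ahead of the robot, y to its left, z up, the work surface at z = 0. Lengths are in m, angles in degrees, forces in N, time in s.
With the tool pointing down it reaches from about 0.15 to 0.775 m from the base axis. Payload 6.1 kg.
Tool frame: the origin (TCP) lies on the centre line of the jaws, within the pads' length; the fingertips stand 14 mm ahead of it and the grasp point (between the pads) lies 5 mm behind it; z points along the fingers, y is the line along which they close (so a half turn about z gives the same grasp; the last joint's range is limited). The gripper opens to 85 mm and grips with 20 to 120 N. Pads are 22 mm wide; open, the fingers measure 114 mm over their backs; the gripper's body (76 mm by 85 mm) begins 54 mm behind the grasp point. The pads swing forward as they close: fully open they stand 13 mm farther back than shut.
Start: joints at [69.614, 7.208, -2.269, 80.523, 0, 90], TCP at [0.183, 0.492, 0.245] pointing down, gripper open.
Joint ranges: [-155.77, 155.77], [-54.66, 111.73], [-72.52, 77.12], [-102.08, 115.82], [-83.92, 84.16], [-180, 180]. Speed limits (degrees/s): [136.94, 136.94, 172.46, 180, 180, 180].

## Interface

Orientations are given as a 3x3 rotation matrix whose columns are the frame's x, y, z axes.
In Python, from rig import arm, optics gives the robot as it stands.
- The arm moves only by the shell command python3 -m crank 'ROWS' [FORCE]. ROWS is JSON, a list of rows, each a list of 3 entries, a list of its own where there are three numbers: the shift along the tool's x, y, z in mm, then the turn about the tool's z in degrees, then the finger opening in mm, from 0 to 85.4. A call has 1 to 10 rows; each row shifts and turns the commanded pose from where the row before left it, along the tool's axes as they then stand; what a row does not reach is not made up. A row lasts 1/12 s, in which the tool goes at most 41.7 mm and 7.16 degrees, less where a joint would pass 70% of its speed; a pose out of reach is approached as far as the arm can. A call is refused whole if a number of a shift passes 41.7 or a number of a turn 7.16, either way. A call with a gripper value outside its range is refused whole. The fingers move at their own pace and stop on an object; FORCE is the grip in N (left out, the last holds). Time passes only in rows, so rows that do not move let the fingers close. It gives the time, the measured TCP pose, the force, the opening and the grip force at its end, in the units of the state.
- arm.observe(): the state, without advancing time (a new reading comes with each control period).
- optics.snapshot(name): name is "side" or "top" or "wrist"; returns (picture, depth): 384x512x3 uint8, red, green, blue; 384x512 float32, m along the optical axis (not along the pixel's ray), 0 where there is no reading.
- optics.get_calibration(name): a dict with "K" (3x3 intrinsics, pixels), "R" (3x3) and "t" (3): a world point X has camera coordinates R X + t; the wrist camera has in their place "mount" (4x4, takes a point from camera to tool coordinates, whose origin is the TCP and whose axes are the flange's). Camera axes: x right, y down, z forward; pixel columns grow to the right and rows downward; lengths in m; the calibration is good to about 2 mm. A picture is of the moment at which its call begins: read the wrist's pose just before it. get_calibration takes no time and is no camera call.
- arm.finish_job(): hands the job in; it is judged then, once.
The state is a dict: "time_s": time; "joint_positions": joint angles; "qvel": joint speeds; "joint_torque": joint torques, N m; "tool_pos": TCP position; "tool_rot": TCP orientation; "ft_force": force on the tool from outside, world axes, zero at the start; "moment": the same for the moment, N m; "gripper_width": finger opening in m; "grasp_force": force on a finger pad.
Only numpy, scipy, OpenCV 4.12 (cv2) and the standard library are available. Lean on these libraries where they do the work, as an engineer would, in place of code of your own. Each camera call takes 0.05 s, during which the arm holds its last target. There are 200 camera calls.

## Working session

There is one attempt and no reset: what is moved stays moved. The work goes in short steps, Python scripts to look and compute and a shell command to move; the robot and the scene stay as the last step left them, time stands still between calls to the robot, and variables do not carry over. Pictures are saved under pics/ and viewed, at most 10 in all, crops included, and the job is handed in when it is done.

```bash
ls; mkdir -p pics; python3 - <<'E'
from rig import arm, optics
import cv2, numpy as np
s=arm.observe(); print({k:np.round(v,3).tolist() for k,v in s.items()})
for n in ("top","side"):
    p,d=optics.snapshot(n); np.savez(f"pics/{n}0.npz",p=p,d=d)
    cv2.imwrite(f"pics/{n}0.png",cv2.resize(p[:,:,::-1],(768,576),interpolation=cv2.INTER_CUBIC))
    print(n,{k:np.round(v,3).tolist() for k,v in optics.get_calibration(n).items()})
print(np.round(optics.get_calibration("wrist")["mount"],3).tolist())
E
```

```text
pics
{'time_s': 0.0, 'joint_positions': [69.613, 7.241, -2.328, 80.524, -0.001, 90.001], 'qvel': [0.016, -0.054, 0.056, 0.011, 0.092, 0.11], 'joint_torque': [-0.001, -43.591, 35.292, 0.017, 0.0, 0.0], 'tool_pos': [0.183, 0.492, 0.245], 'tool_rot': [[-0.937, 0.348, -0.001], [0.348, 0.937, -0.002], [-0.0, -0.002, -1.0]], 'ft_force': [-0.552, -0.361, 0.444], 'moment': [0.042, 0.033, -0.042], 'grasp_force': 0.0, 'gripper_width': 0.085}
top {'K': [[485.297, 0.0, 249.846], [0.0, 485.297, 193.445], [0.0, 0.0, 1.0]], 'R': [[-0.028, -1.0, 0.013], [-0.994, 0.026, -0.109], [0.108, -0.016, -0.994]], 't': [-0.018, 0.572, 1.433]}
side {'K': [[425.262, 0.0, 250.403], [0.0, 425.262, 193.044], [0.0, 0.0, 1.0]], 'R': [[0.885, -0.466, -0.023], [-0.293, -0.516, -0.805], [0.363, 0.719, -0.593]], 't': [-0.513, 0.193, 0.972]}
[[-0.001, -0.962, -0.274, 0.071], [1.0, -0.0, -0.001, 0.001], [0.0, -0.274, 0.962, -0.129], [0.0, 0.0, 0.0, 1.0]]
```

View pics/top0.png

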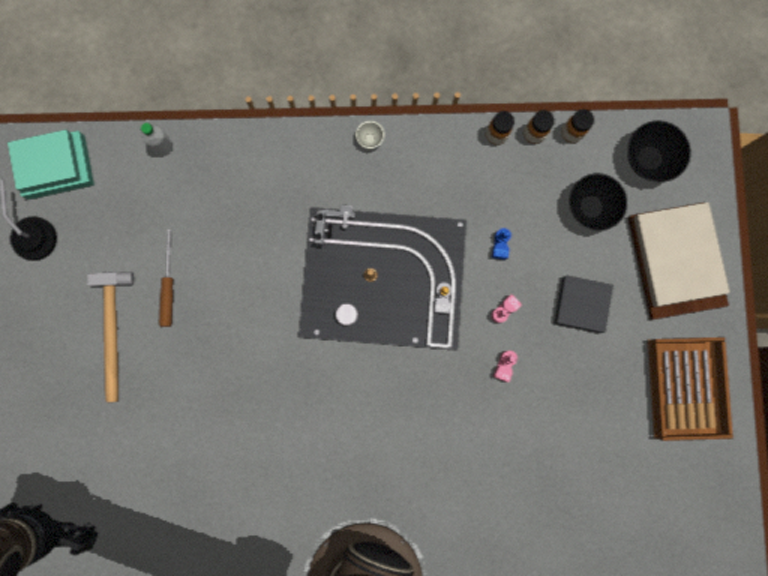

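View pics/side0.png

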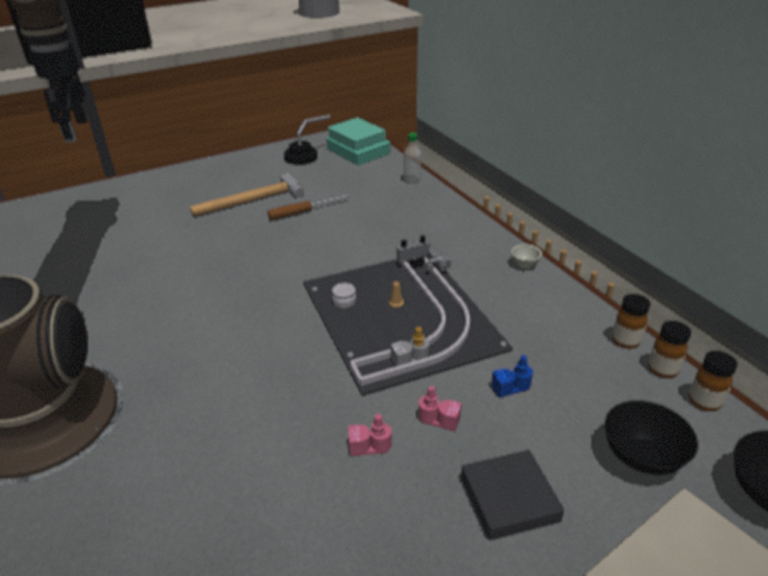

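The top view shows the track plate at about (380,280), with the entry leg on the right running up and the exit leg running left to the stop at (322,225). 
Carrier candidates (top view): steel in the channel (444,297), blue (502,244), pink (507,308) and pink (506,366). I choose the steel one in the channel, which carries the gold ring.

```bash
cat > h.py <<'E'
from rig import arm, optics
import numpy as np, cv2
def cam(name,s=None):
    c=optics.get_calibration(name); K=np.array(c["K"])
    if "R" in c: return K,np.array(c["R"]),np.array(c["t"])
    s=s or arm.observe(); M=np.array(c["mount"]); T=np.eye(4); T[:3,:3]=s["tool_rot"]; T[:3,3]=s["tool_pos"]
    W=np.linalg.inv(T@M); return K,W[:3,:3],W[:3,3]
def cast(c,uv,z):
    K,R,t=c; uv=np.atleast_2d(uv); o=-R.T@t
    d=np.c_[uv,np.ones(len(uv))]@np.linalg.inv(K).T@R
    return o+d*((z-o[2])/d[:,2])[:,None]
def proj(c,X):
    K,R,t=c; q=(np.atleast_2d(X)@R.T+t)@K.T; return q[:,:2]/q[:,2:]
E
python3 - <<'E'
from h import *
np.set_printoptions(precision=4,suppress=True)
c=cam("top")
P=np.array([[313,207],[467,219],[458,349],[300,338]])/1.5
print("plate",cast(c,P,0.008)[:,:2])
print("closed end, carrier,ring",cast(c,np.array([[440,345],[444,303],[444,292]])/1.5,0.03)[:,:2])
print("stop",cast(c,np.array([[320,227],[345,215]])/1.5,0.04)[:,:2])
print(optics.get_calibration("wrist")["K"])
E
```

```text
plate [[ 0.7501  0.0884]
 [ 0.7169 -0.2293]
 [ 0.4494 -0.1999]
 [ 0.4804  0.1198]]
closed end, carrier,ring [[ 0.4578 -0.1613]
 [ 0.5418 -0.1726]
 [ 0.564  -0.1734]]
stop [[0.7014 0.0729]
 [0.7247 0.022 ]]
[[311.6482   0.     253.2357]
 [  0.     311.6482 186.9571]
 [  0.       0.       1.    ]]
```

```bash
python3 -m crank '[[[-34,-23.6,0],0,0],[[-34,-23.6,0],0,0],[[-34,-23.6,0],0,0],[[-34,-23.6,0],0,0],[[-34,-23.6,0],0,0],[[-34,-23.6,0],0,0],[[-34,-23.6,0],0,0],[[-34,-23.6,0],0,0]]' 
python3 -m crank '[[[-34,-23.6,0],0,0],[[-34,-23.6,0],0,0],[[-34,-23.6,0],0,0],[[-34,-23.6,0],0,0],[[-34,-23.6,0],0,0],[[-34,-23.6,0],0,0],[[-34,-23.6,0],-7,0],[[-30,-23.6,0],-7,0],[[0,0,0],0,0],[[0,0,0],0,0]]' 
python3 - <<'E'
from h import *
s=arm.observe(); print(s["time_s"],s["tool_pos"],s["joint_positions"],s["tool_rot"],s["gripper_width"],s["ft_force"])
p,d=optics.snapshot("wrist"); np.savez("pics/w1.npz",p=p,d=d,pos=s["tool_pos"],rot=s["tool_rot"])
cv2.imwrite("pics/w1.png",cv2.resize(p[:,:,::-1],(768,576),interpolation=cv2.INTER_CUBIC))
E
```

```text
time_s: 0.77
tool_pos: [0.3725, 0.2185, 0.2452]
tool_rot: [[-0.937, 0.348, -0.0], [0.348, 0.937, -0.0], [0.0, -0.0, -1.0]]
ft_force: [0.7, 0.9, 0.4]
gripper_width: -0.0001
grasp_force: 0.0
time_s: 1.6
tool_pos: [0.5613, -0.0484, 0.2439]
tool_rot: [[-0.993, 0.117, -0.002], [0.117, 0.993, 0.0], [0.002, 0.0, -1.0]]
ft_force: [0.1, -0.1, 1.0]
gripper_width: -0.0001
grasp_force: 0.0
1.6 [ 0.56133791 -0.04835822  0.24387341] [-4.92735305e+00  1.15319796e+01  2.69288982e+00  8.12975119e+01
  7.17485223e-03  1.79998846e+00] [[-9.93112022e-01  1.17144872e-01 -2.36458128e-03]
 [ 1.17144419e-01  9.93114835e-01  3.29542612e-04]
 [ 2.38690497e-03  5.02752296e-05 -9.99997150e-01]] -6.834603476757489e-05 [ 0.06959017 -0.05068726  0.97877779]
```

View pics/w1.png

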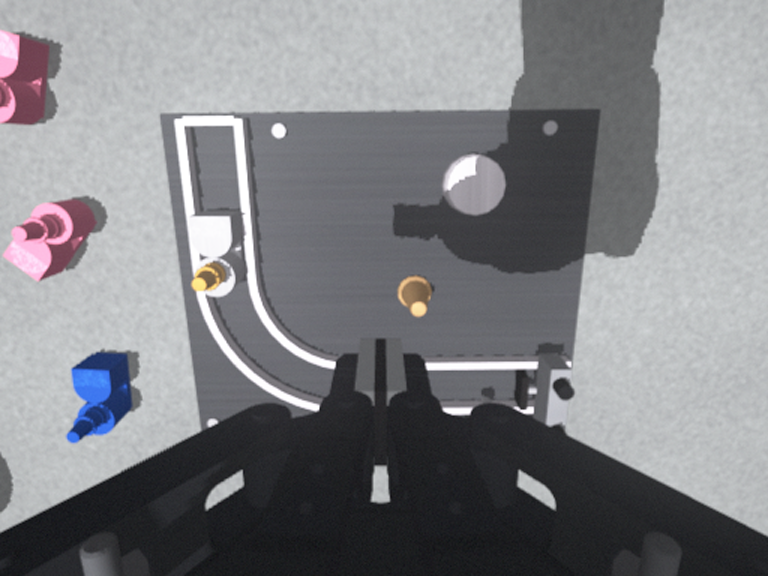

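The wrist view confirms the choice: the steel shoe with the gold spindle is in the entry leg at (213,250), back edge near (213,216). The look-alikes, pink and blue, lie outside the track. The end stop bar is at (545,390).

```bash
python3 - <<'E'
from h import *
np.set_printoptions(precision=2,suppress=True,linewidth=150)
f=np.load("pics/w1.npz"); p=f["p"]; c=cam("wrist",{"tool_pos":f["pos"],"tool_rot":f["rot"]})
cw=cast(c,np.array([[176,118],[243,118],[570,364]])/1.5,0.02); print(cw)
g=cv2.cvtColor(p,cv2.COLOR_RGB2GRAY); v,u=np.nonzero(g>170)
W=cast(c,np.c_[u,v],0.02)[:,:2]
yaw=np.radians(-6.4); O=np.array([.60,-.055])
for it in range(3):
    A=np.array([[np.cos(yaw),-np.sin(yaw)],[np.sin(yaw),np.cos(yaw)]])
    if it==0: # origin from outer closed-end corner: (-120,-122) and (-120,-74)
        O=(cw[:2,:2]-np.array([[-.12,-.122],[-.12,-.074]])@A.T).mean(0)
    q=(W-O)@A
    def fit(sel,ax):
        a=q[sel][:,ax]; b=q[sel][:,1-ax]; k=np.polyfit(a,b,1); r=b-np.polyval(k,a); m=abs(r)<.006; k=np.polyfit(a[m],b[m],1); return k,m.sum(),r[m].std()*1e3
    x,y=q.T
    e_o=fit((x>-.11)&(x<-.04)&(abs(y+.119)<.008),0)
    e_i=fit((x>-.11)&(x<-.01)&(abs(y+.077)<.008),0)
    x_i=fit((y>.03)&(y<.11)&(abs(x-.077)<.008),1)
    x_o=fit((y>.03)&(y<.08)&(abs(x-.119)<.008),1)
    cl=fit((y>-.115)&(y<-.08)&(abs(x+.117)<.008),1)
    print(np.degrees(yaw),O*1e3)
    for n,k,t in (("e_o",e_o,-119),("e_i",e_i,-77),("x_i",x_i,77),("x_o",x_o,119),("cl",cl,-117)): print(n,np.degrees(k[0][0]),k[0][1]*1e3,t,k[1],k[2])
    sl=(e_o[0][0]+e_i[0][0])/2; sx=-x_i[0][0]
    yaw+=(sl+sx)/2
    dy=((np.polyval(e_o[0],-.075)+.119)+(np.polyval(e_i[0],-.06)+.077))/2
    dx=((np.polyval(x_i[0],.07)-.077)+(np.polyval(cl[0],-.1)+.117))/2
    O=O+A@[dx,dy]
np.savez("track.npz",yaw=yaw,O=O)
A=np.array([[np.cos(yaw),-np.sin(yaw)],[np.sin(yaw),np.cos(yaw)]])
print("final",np.degrees(yaw),O)
t=lambda uv,z:((cast(c,np.array(uv)/1.5,z)[:,:2]-O)@A)*1e3
print("back corners, top",t([[191,215],[232,216]],.04))
print("stop bar", t([[536,356],[550,356]],.052), "pad/other",t([[520,370],[520,408]],.045))
E
```

```text
[[ 0.45 -0.18  0.02]
 [ 0.46 -0.13  0.02]
 [ 0.68  0.1   0.02]]
-6.4 [587.14 -73.54]
e_o 1.8706977057470566 -117.65587679376583 -119 452 2.4830448058092887
e_i 0.5194160471344828 -77.59084770836611 -77 552 2.039272893043719
x_i -0.3219275076143081 75.59366268288429 77 229 2.2501102741895482
x_o 20.970069818378743 87.78969835077324 119 12 1.2787128439715343
cl 3.1511926350803905 -113.69533703698862 -117 255 2.6802908260783127
-5.641507807972461 [585.03 -74.43]
e_o 0.7997123790358626 -117.0479022065903 -119 446 2.3763745172761173
e_i -0.23391101681717524 -76.48155133262266 -77 558 2.038367635860278
x_i 0.4170194531637658 77.62781731358048 77 229 2.250134992231853
x_o 21.20032859752373 90.6793571445868 119 12 1.2849578404061976
cl -0.5907151317768141 -120.01654370534095 -117 275 3.0329371578693762
-5.708567193999672 [584.69 -73.56]
e_o 0.8308023216801673 -117.93281586859051 -119 444 2.376281272818697
e_i -0.17458413571895648 -77.32314828319652 -77 559 2.038564295939561
x_i 0.2125811998669518 78.24266862563962 77 233 2.2447211083256415
x_o 17.22031325654441 96.56043208803834 119 16 1.3768372319054552
cl 1.209850175177618 -116.78615616662924 -117 294 3.312873199845901
final -5.650803247442846 [ 0.58 -0.07]
back corners, top [[ -52.25 -110.16]
 [ -50.97  -81.  ]]
stop bar [[ 56.52 139.43]
 [ 56.72 149.92]] pad/other [[ 71.38 130.41]
 [104.47 132.46]]
```

```bash
python3 - <<'E'
from h import *
np.set_printoptions(precision=1,suppress=True,linewidth=150)
f=np.load("pics/w1.npz"); d=f["d"]; M=np.array(optics.get_calibration("wrist")["mount"]); K=np.array(optics.get_calibration("wrist")["K"])
v,u=np.nonzero((d>0)&(d<.19)); q=(np.c_[u,v,np.ones(len(u))]@np.linalg.inv(K).T)*d[v,u][:,None]
X=(q@M[:3,:3].T+M[:3,3])*1e3
for z in range(-80,20,10):
    m=(abs(X[:,2]-z)<5)&(abs(X[:,1])<70)
    if m.any(): print(z,m.sum(),"x",X[m,0].min(),X[m,0].max(),"y",X[m,1].min(),X[m,1].max())
t=np.load("track.npz"); yaw=np.radians(-5.8); O=t["O"]; A=np.array([[np.cos(yaw),-np.sin(yaw)],[np.sin(yaw),np.cos(yaw)]])
s=arm.observe(); tgt=np.r_[O+A@[-.077,-.0965],.12]; R=np.array(s["tool_rot"])
print("shift",R.T@(tgt-s["tool_pos"])*1e3, O*1e3)
E
```

```text
-80 5821 x 9.610716697777063 22.256548562117533 y -54.000365518888785 57.11575498208711
-70 13389 x -1.4997357160556475 19.211296455612647 y -58.07284310228776 61.87586063377054
-60 10893 x -7.094488172388308 18.901691380203527 y -55.03095079014418 57.729670240934716
-50 4954 x -8.393584108646934 18.4525771965115 y -46.47280360477217 49.505097073713145
-40 6058 x -11.085669711667828 15.074440057651566 y -38.4711662362366 41.16902211326108
-30 1651 x -11.091461008382389 15.012952513196412 y -30.17298932135629 32.72367700193314
-20 906 x -10.284309598083588 12.55264711369021 y -12.20732226036096 14.895115525260527
-10 678 x 6.481481857840504 12.88308492853553 y -12.292056006010545 14.916846007230399
0 554 x 6.988964333792993 12.316272997989278 y -12.238623058650756 14.881067925220444
10 143 x 7.116741419974537 12.209540096249686 y -10.73476002360712 13.803615217720548
shift [  48.6 -121.1  124.4] [584.5 -73.6]
```

```bash
python3 -m crank '[[[12,-30,20],-0.9,0],[[12,-30,25],0,0],[[12,-30,25],0,0],[[12.6,-31,25],0,0],[[0,0,29],0,0],[[0,0,0],0,0],[[0,0,0],0,0]]'
python3 - <<'E'
from h import *
np.set_printoptions(precision=2,suppress=True,linewidth=150)
s=arm.observe(); p,d=optics.snapshot("wrist"); np.savez("pics/w2.npz",p=p,d=d,pos=s["tool_pos"],rot=s["tool_rot"])
cv2.imwrite("pics/w2.png",cv2.resize(p[:,:,::-1],(768,576),interpolation=cv2.INTER_CUBIC))
E
```

```text
time_s: 2.23
tool_pos: [0.4988, -0.1607, 0.1209]
tool_rot: [[-0.995, 0.098, -0.003], [0.098, 0.995, 0.001], [0.003, 0.001, -1.0]]
ft_force: [0.4, 0.3, 0.5]
gripper_width: 0.0001
grasp_force: 0.0
```

View pics/w2.png

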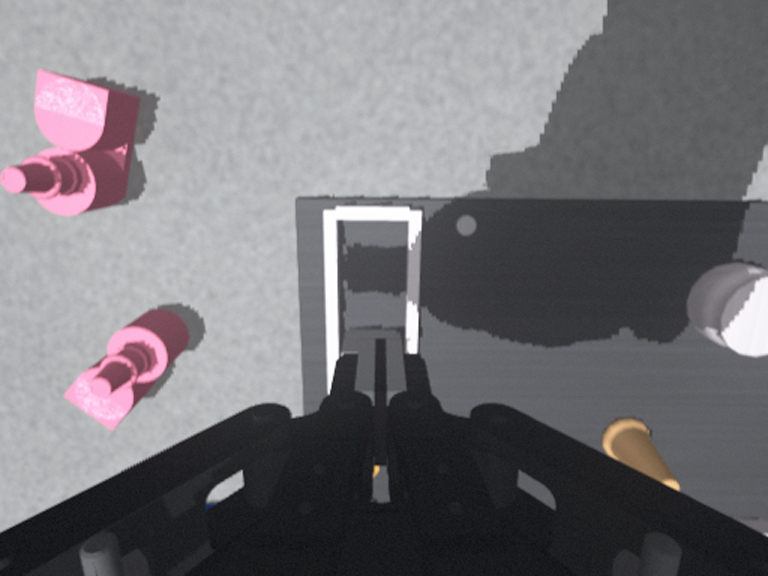

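The view shows the closed end of the channel with corners at (324,208) and (422,208). The fingers are above the channel, with the front of the carrier hidden behind them.

```bash
python3 - <<'E'
from h import *
np.set_printoptions(precision=2,suppress=True,linewidth=150)
f=np.load("pics/w2.npz"); p=f["p"]; c=cam("wrist",{"tool_pos":f["pos"],"tool_rot":f["rot"]})
t=np.load("track.npz"); yaw=np.radians(-5.8); O=t["O"]; A=np.array([[np.cos(yaw),-np.sin(yaw)],[np.sin(yaw),np.cos(yaw)]])
T=lambda uv,z:((cast(c,np.array(uv),z)[:,:2]-O)@A)*1e3
print(T(np.array([[324,208],[422,208]])/1.5,.02))
g=cv2.cvtColor(p,cv2.COLOR_RGB2GRAY)
L=[]
for v in range(146,232,8):
    w=np.nonzero(g[v,190:300]>200)[0]+190; e=[w.min(),w[w<240].max()+1,w[w>260].min() if (w>260).any() else 0,w.max()+1]
    q=T(np.c_[np.array(e)-.0,[v+.5]*4],.02); print(v,e,q[:,1],q[0,0])
R=f["rot"]; print("TCP track",((f["pos"][:2]-O)@A)*1e3,"yaw",np.degrees(np.arctan2(-R[1,0],-R[0,0])))
E
```

```text
[[-118.08 -121.53]
 [-118.21  -73.4 ]]
146 [np.int64(216), np.int64(240), np.int64(261), np.int64(281)] [-121.7  -103.9   -88.32  -73.49] -112.2916420510036
154 [np.int64(216), np.int64(224), np.int64(272), np.int64(279)] [-121.88 -115.9   -80.05  -74.82] -106.3017589957553
162 [np.int64(216), np.int64(225), np.int64(272), np.int64(274)] [-122.06 -115.29  -79.93  -78.43] -100.22691651985679
170 [np.int64(216), np.int64(225), 0, np.int64(225)] [-122.24 -115.42 -285.76 -115.42] -94.06529413895414
178 [np.int64(216), np.int64(225), 0, np.int64(225)] [-122.42 -115.56 -287.12 -115.56] -87.81501898281846
186 [np.int64(217), np.int64(225), 0, np.int64(225)] [-121.84 -115.69 -288.5  -115.69] -81.47623965644554
194 [np.int64(217), np.int64(225), 0, np.int64(225)] [-122.03 -115.83 -289.9  -115.83] -75.04281767338799
202 [np.int64(217), np.int64(225), np.int64(271), np.int64(275)] [-122.21 -115.98  -80.1   -76.98] -68.51479026047879
210 [np.int64(217), np.int64(225), np.int64(271), np.int64(279)] [-122.4  -116.12  -79.98  -73.69] -61.890055158040006
218 [np.int64(217), np.int64(225), np.int64(271), np.int64(279)] [-122.6  -116.26  -79.85  -73.52] -55.166447354875565
226 [np.int64(218), np.int64(226), np.int64(272), np.int64(278)] [-121.99 -115.62  -78.93  -74.14] -48.34379132367014
TCP track [-76.42 -95.29] yaw -5.598177558519002
```

```bash
python3 -m crank '[[[0,-1.5,30],-0.2,0],[[0,0,30],0,0],[[0,0,18],0,0],[[0,0,6],0,0],[[0,0,0],0,0],[[0,0,0],0,0]]'; python3 -m crank '[[[-3,0,0],0,0],[[-3,0,0],0,0],[[-2,0,0],0,0],[[-1,0,0],0,0],[[0,0,0],0,0],[[0,0,0],0,0]]'
```

```text
time_s: 2.78
tool_pos: [0.5016, -0.1631, 0.0393]
tool_rot: [[-0.996, 0.093, 0.002], [0.093, 0.996, -0.001], [-0.002, -0.0, -1.0]]
ft_force: [0.2, 0.8, -0.1]
gripper_width: -0.0001
grasp_force: 0.0
time_s: 3.28
tool_pos: [0.5091, -0.1645, 0.0375]
tool_rot: [[-0.996, 0.095, 0.0], [0.095, 0.996, -0.0], [-0.0, -0.0, -1.0]]
ft_force: [-0.1, -0.1, -0.8]
gripper_width: 0.0001
grasp_force: 0.0
```

```bash
for i in 1; do python3 -m crank '[[[-1,0,0],-0.3,0],[[-1,0,0],0,0],[[-1,0,0],0,0],[[0,0,0],0,0]]' | grep -E "pos|force: \["; python3 -m crank '[[[-1,0,0],0,0],[[-1,0,0],0,0],[[-1,0,0],0,0],[[0,0,0],0,0]]'| grep -E "pos|force: \["; python3 -m crank '[[[-1,0,0],0,0],[[-1,0,0],0,0],[[-1,0,0],0,0],[[-1,0,0],0,0]]'; done; python3 - <<'E'
from h import *
s=arm.observe(); p,d=optics.snapshot("wrist"); np.savez("pics/w3.npz",p=p,d=d,pos=s["tool_pos"],rot=s["tool_rot"])
t,_=optics.snapshot("side"); np.savez("pics/s3.npz",p=t)
a=cv2.resize(t[150:280,200:350,::-1],None,fx=5,fy=4.6)[:,:750]
cv2.imwrite("pics/s3.png",a)
E
```

```text
tool_pos: [0.5122, -0.1647, 0.0374]
ft_force: [-0.4, -0.0, -0.6]
tool_pos: [0.515, -0.1649, 0.0373]
ft_force: [-0.1, -0.2, 0.4]
time_s: 4.28
tool_pos: [0.519, -0.1653, 0.0373]
tool_rot: [[-0.996, 0.089, -0.0], [0.089, 0.996, 0.0], [0.0, 0.0, -1.0]]
ft_force: [-1.0, -1.2, -0.0]
gripper_width: 0.0001
grasp_force: 0.6
```

View pics/s3.png

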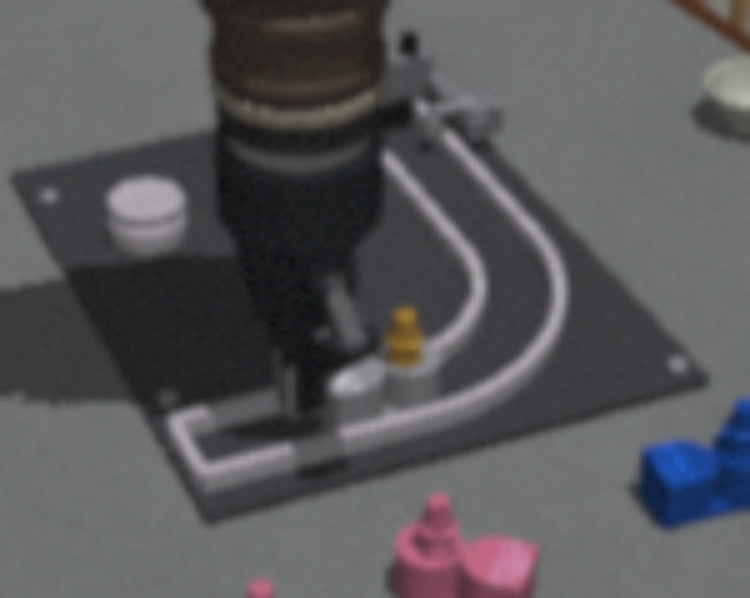

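The fingers are right behind the carrier's back, at (300,400) with the carrier at (355,395). The spindle at (405,340) is well clear of the gripper body. Contact seems to be starting.

```bash
python3 - <<'E'
import numpy as np
t=np.load("track.npz"); yaw=np.radians(-5.8); A=np.array([[np.cos(yaw),-np.sin(yaw)],[np.sin(yaw),np.cos(yaw)]]); O=t["O"]+A@[.0015,0]
np.savez("track2.npz",yaw=yaw,O=O)
print((np.array([.519,-.1653])-O)@A*1e3)
E
for i in 1 ; do python3 -m crank '[[[-1,0,0],-0.3,0],[[-1,0,0],-0.3,0],[[-1,0,0],0,0]]' | grep -E "pos|force"; python3 -m crank '[[[-1,0,0],0,0],[[-1,0,0],0,0],[[-1,0,0],0,0]]'| grep -E "pos|force";python3 -m crank '[[[-1,0,0],0,0],[[-1,0,0],0,0],[[-1,0,0],0,0]]'| grep -E "pos|force"; done
```

```text
[-57.38105814 -97.83066079]
tool_pos: [0.522, -0.1655, 0.0373]
ft_force: [-0.4, 0.1, -1.1]
grasp_force: 0.5
tool_pos: [0.5251, -0.1657, 0.0373]
ft_force: [-1.5, 0.8, -0.6]
grasp_force: 0.5
tool_pos: [0.5281, -0.166, 0.0373]
ft_force: [-0.8, 0.2, -0.8]
grasp_force: 0.5
```

```bash
cat >> h.py <<'E'
_t=np.load("track2.npz"); O=_t["O"]; yaw=float(_t["yaw"]); A=np.array([[np.cos(yaw),-np.sin(yaw)],[np.sin(yaw),np.cos(yaw)]])
def gold(p,name="side",ref=None):
    h=cv2.cvtColor(p,cv2.COLOR_RGB2HSV); m=((h[...,0]>12)&(h[...,0]<30)&(h[...,1]>150)&(h[...,2]>90)).astype(np.uint8)
    n,_,st,ce=cv2.connectedComponentsWithStats(m); c=cam(name); out=[]
    for i in range(1,n):
        if st[i,4]>8:
            q=(cast(c,ce[i],.055)[0,:2]-O)@A*1e3
            if -130<q[0]<130 and -130<q[1]<190: out.append((q.round(1).tolist(),int(st[i,4])))
    return out
def tcp():
    s=arm.observe(); R=np.array(s["tool_rot"]); return ((np.array(s["tool_pos"])[:2]-O)@A*1e3).round(1).tolist(), round(float(np.degrees(np.arctan2(-R[1,0],-R[0,0])-yaw)),2)
E
python3 - <<'E'
from h import *
for n in ("side0","s3"): print(n,gold(np.load(f"pics/{n}.npz")["p"]))
print("top0",gold(np.load("pics/top0.npz")["p"],"top"))
print(gold(optics.snapshot("side")[0]),gold(optics.snapshot("top")[0],"top"),tcp())
E
```

```text
side0 [([-10.0, -102.5], 39)]
s3 [([-5.2, -102.7], 39)]
top0 [([-11.2, -97.1], 14)]
[([3.9, -100.7], 40)] [] ([-48.1, -97.6], 1.29)
```

```bash
cat > plan.py <<'E'
from h import *
import sys, json
def cl(s):
    L=98*np.pi/2
    if s<0: return np.array([s,-98.])
    if s<L: return 98*np.array([np.sin(s/98),-np.cos(s/98)])
    return np.array([98.,s-L])
def pose(s,off):   # s = arc place of rear round -> TCP, heading
    r=cl(s); ds=30.
    for _ in range(8): ds+=30-np.linalg.norm(cl(s+ds)-r)
    h=(cl(s+ds)-r)/30; return r+15*h-off*h, np.arctan2(h[1],h[0])
def rows(s0,s1,step,off=41.,n=10):
    p,a=tcp(); p=np.array(p); a=np.radians(a); out=[]
    for s in np.arange(s0+step,s1+.01,step):
        q,b=pose(s,off); d=q-p; x=d@[np.cos(a),np.sin(a)]; y=d@[-np.sin(a),np.cos(a)]
        r=[[round(-x,1),round(y,1),0],max(-7,min(7,round(-np.degrees(b-a),1))),0]
        p=p+np.array([[np.cos(a),-np.sin(a)],[np.sin(a),np.cos(a)]])@[-r[0][0],r[0][1]]; a-=np.radians(r[1]); out.append(r)
    for i in range(0,len(out),n): print(json.dumps(out[i:i+n]).replace(" ",""))
    print("end",p.round(1),np.degrees(a).round(1))
if __name__=="__main__": print(tcp(),pose(float(sys.argv[1]),41)); rows(*map(float,sys.argv[1:4]))
E
python3 plan.py -22 58 4
```

```text
([-48.1, -97.6], 1.29) (array([-47.99845608, -98.28333979]), np.float64(0.010897899999972323))
[[[-4.1,-1.1,0],-0.1,0],[[-4.0,-0.6,0],-1.1,0],[[-4.0,-0.8,0],-1.4,0],[[-4.0,-1.1,0],-1.7,0],[[-4.0,-1.3,0],-2.1,0],[[-4.0,-1.6,0],-2.3,0],[[-4.0,-1.6,0],-2.3,0],[[-4.0,-1.5,0],-2.4,0],[[-3.9,-1.6,0],-2.3,0],[[-4.0,-1.6,0],-2.3,0]]
[[[-4.0,-1.6,0],-2.4,0],[[-4.0,-1.6,0],-2.3,0],[[-4.0,-1.6,0],-2.4,0],[[-4.0,-1.6,0],-2.3,0],[[-3.9,-1.6,0],-2.3,0],[[-4.0,-1.6,0],-2.4,0],[[-4.0,-1.6,0],-2.3,0],[[-4.0,-1.6,0],-2.3,0],[[-4.0,-1.6,0],-2.4,0],[[-4.0,-1.6,0],-2.3,0]]
end [ 35.6 -99. ] 42.7
```

```bash
python3 -m crank '[[[-4,-1,0],-0.1,0],[[-4,-0.6,0],-1.1,0],[[-4,-0.8,0],-1.4,0],[[-4,-1.1,0],-1.7,0],[[-4,-1.3,0],-2.1,0]]' | grep -E "pos|force"
python3 -m crank '[[[-4,-1.6,0],-2.3,0],[[-4,-1.6,0],-2.3,0],[[-4,-1.5,0],-2.4,0],[[-3.9,-1.6,0],-2.3,0],[[-4,-1.6,0],-2.3,0]]' | grep -E "pos|force"
python3 - <<'E'
from h import *
p=optics.snapshot("side")[0]; print(tcp(),gold(p))
E
```

```text
tool_pos: [0.5483, -0.172, 0.0374]
ft_force: [-0.7, -0.2, 0.5]
grasp_force: 0.6
tool_pos: [0.569, -0.1777, 0.0374]
ft_force: [-1.5, 0.4, 1.0]
grasp_force: 0.6
([-5.5, -105.1], 19.57) []
```

```bash
python3 - <<'E'
from h import *
import plan
print(plan.pose(18,41))
t,_=optics.snapshot("side"); w,_=optics.snapshot("wrist")
a=cv2.resize(t[150:280,200:350,::-1],(450,390)); b=cv2.resize(w[:,:,::-1],(350,262)); o=np.zeros((390,800,3),np.uint8); o[:,:450]=a; o[:262,450:]=b
cv2.imwrite("pics/m4.png",o)
E
```

```text
(array([  -6.6356467 , -104.95698258]), np.float64(0.33733873023181243))
```

View pics/m4.png

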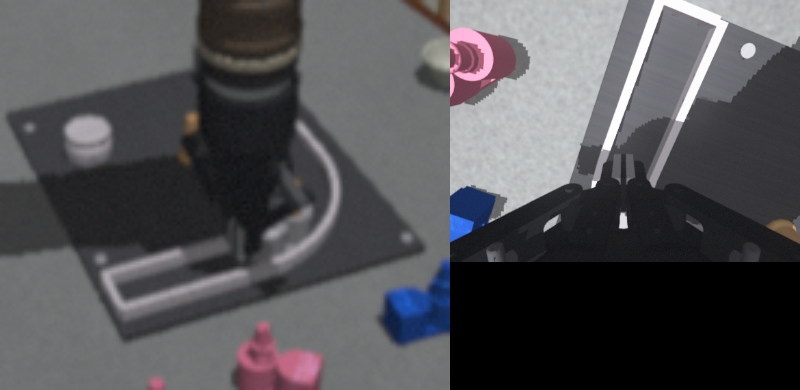

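The carrier is in the bend ahead of the fingers at (290,215), and the forces stay near 1 N. I continue.

```bash
python3 plan.py 19 99 4
```

```text
([-6.2, -104.9], 19.28) (array([  -5.56433021, -105.0192279 ]), np.float64(0.3475428118644658))
[[[-4.6,-1.9,0],-3.0,0],[[-4.0,-1.6,0],-2.3,0],[[-3.9,-1.6,0],-2.3,0],[[-4.0,-1.5,0],-2.4,0],[[-4.0,-1.6,0],-2.3,0],[[-4.0,-1.6,0],-2.4,0],[[-4.0,-1.6,0],-2.3,0],[[-4.0,-1.6,0],-2.3,0],[[-4.0,-1.6,0],-2.4,0],[[-3.9,-1.6,0],-2.3,0]]
[[[-4.0,-1.6,0],-2.4,0],[[-4.0,-1.6,0],-2.3,0],[[-4.0,-1.6,0],-2.3,0],[[-4.0,-1.6,0],-2.4,0],[[-4.0,-1.6,0],-2.3,0],[[-4.0,-1.5,0],-2.4,0],[[-3.9,-1.6,0],-2.3,0],[[-4.0,-1.6,0],-2.3,0],[[-4.0,-1.6,0],-2.4,0],[[-4.0,-1.6,0],-2.3,0]]
end [ 72.7 -76. ] 66.7
```

```bash
python3 -m crank '[[[-4.5,-1.8,0],-3,0],[[-4,-1.6,0],-2.3,0],[[-4,-1.6,0],-2.3,0],[[-4,-1.5,0],-2.4,0],[[-4,-1.6,0],-2.3,0],[[-4,-1.6,0],-2.4,0],[[-4,-1.6,0],-2.3,0]]' | grep -E "pos|force"
python3 -m crank '[[[-4,-1.6,0],-2.3,0],[[-4,-1.6,0],-2.4,0],[[-4,-1.6,0],-2.3,0],[[-4,-1.6,0],-2.4,0],[[-4,-1.6,0],-2.3,0],[[-4,-1.6,0],-2.3,0],[[-4,-1.6,0],-2.4,0]]' | grep -E "pos|force"
python3 -c "
from h import *
print(tcp())"
python3 plan.py 75 155 4
```

```text
tool_pos: [0.5989, -0.1779, 0.0374]
ft_force: [-0.9, -0.2, 0.0]
grasp_force: 0.6
tool_pos: [0.6279, -0.1698, 0.0373]
ft_force: [-0.4, 0.2, -0.4]
grasp_force: 0.6
([51.4, -91.3], 52.75)
([51.4, -91.3], 52.75) (array([ 52.11767082, -91.34412071]), np.float64(0.9189713832930368))
[[[-4.4,-2.2,0],-2.2,0],[[-4.0,-1.6,0],-2.4,0],[[-4.0,-1.6,0],-2.3,0],[[-3.9,-1.6,0],-2.4,0],[[-4.0,-1.6,0],-2.3,0],[[-4.0,-1.6,0],-2.3,0],[[-4.0,-1.5,0],-2.4,0],[[-4.0,-1.6,0],-2.3,0],[[-4.0,-1.6,0],-2.4,0],[[-4.0,-1.6,0],-2.3,0]]
[[[-3.9,-1.6,0],-2.3,0],[[-4.0,-1.6,0],-2.4,0],[[-4.0,-1.6,0],-2.2,0],[[-4.0,-1.4,0],-1.9,0],[[-4.0,-1.2,0],-1.7,0],[[-4.0,-1.0,0],-1.3,0],[[-3.9,-0.9,0],-1.0,0],[[-4.0,-0.6,0],-0.7,0],[[-4.0,-0.3,0],-0.4,0],[[-4.0,-0.1,0],-0.1,0]]
end [ 98. -25.] 90.0
```

```bash
python3 -m crank '[[[-4.4,-2,0],-2.2,0],[[-4,-1.6,0],-2.4,0],[[-4,-1.6,0],-2.3,0],[[-4,-1.6,0],-2.4,0],[[-4,-1.6,0],-2.3,0]]' | grep -E "pos|force"
python3 - <<'E'
from h import *
print(tcp(),gold(optics.snapshot("side")[0]))
t=optics.snapshot("side")[0]; w=optics.snapshot("top")[0]
o=np.zeros((400,800,3),np.uint8); o[:,:400]=cv2.resize(t[140:270,210:340,::-1],(400,400)); o[:,400:]=cv2.resize(w[125:245,195:315,::-1],(400,400))
cv2.imwrite("pics/m5.png",o)
E
```

```text
tool_pos: [0.647, -0.1591, 0.0373]
ft_force: [-1.6, -1.3, 0.0]
grasp_force: 0.6
([69.3, -78.7], 64.35) []
```

View pics/m5.png

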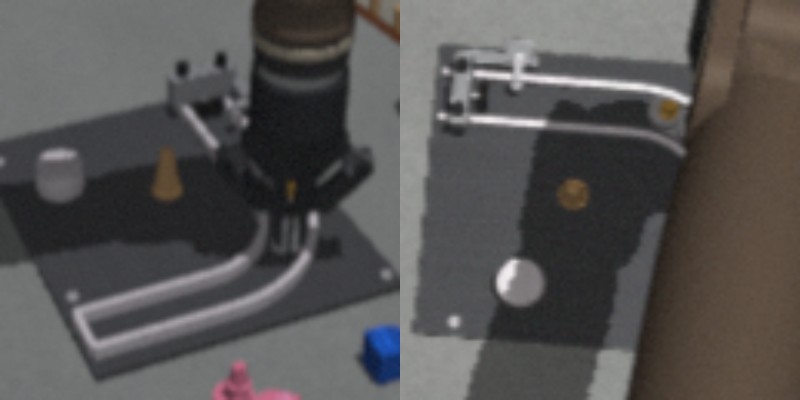

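The top view shows the ring, and so the carrier, at (668,108), coming out of the bend ahead of the fingers. The stop's bar is near (460,90) and the roller housing near (518,62).

```bash
python3 - <<'E'
from h import *
c=cam("top")
for n,(x,y),z in (("spindle",(268,108),.055),("roller hsg",(118,65),.038),("bar R edge",(72,90),.052),("bar L",(50,90),.052)):
    print(n,(cast(c,[195+x*.3,125+y*.3],z)[0,:2]-O)@A*1e3)
E
python3 plan.py 95 171 4
```

```text
spindle [ 92.79294372 -30.19500167]
roller hsg [125.29904297 107.89225307]
bar R edge [ 96.40271802 146.76706931]
bar L [ 94.90396315 166.48833659]
([69.6, -78.4], 64.22) (array([ 69.54862441, -78.88592297]), np.float64(1.1230530159460979))
[[[-3.5,-1.7,0],-2.5,0],[[-4.0,-1.6,0],-2.3,0],[[-4.0,-1.6,0],-2.3,0],[[-4.0,-1.6,0],-2.4,0],[[-4.0,-1.6,0],-2.3,0],[[-4.0,-1.6,0],-2.4,0],[[-3.9,-1.6,0],-2.3,0],[[-4.0,-1.6,0],-2.2,0],[[-4.0,-1.4,0],-2.0,0],[[-4.0,-1.2,0],-1.6,0]]
[[[-4.0,-1.0,0],-1.3,0],[[-4.0,-0.9,0],-1.0,0],[[-3.9,-0.6,0],-0.7,0],[[-4.0,-0.3,0],-0.4,0],[[-4.0,-0.1,0],-0.1,0],[[-4.0,0.0,0],0.0,0],[[-4.0,0.0,0],0.0,0],[[-4.0,0.0,0],0.0,0],[[-4.0,0.0,0],0.0,0]]
end [98. -9.] 90.0
```

```bash
python3 -m crank '[[[-3.5,-1.7,0],-2.5,0],[[-4,-1.6,0],-2.3,0],[[-4,-1.6,0],-2.3,0],[[-4,-1.6,0],-2.4,0],[[-4,-1.6,0],-2.3,0],[[-4,-1.6,0],-2.4,0]]' | grep -E "pos|force"
python3 -m crank '[[[-3.9,-1.6,0],-2.3,0],[[-4,-1.6,0],-2.2,0],[[-4,-1.4,0],-2,0],[[-4,-1.2,0],-1.6,0],[[-4,-1,0],-1.3,0],[[-4,-0.9,0],-1,0]]' | grep -E "pos|force"
python3 -m crank '[[[-3.9,-0.6,0],-0.7,0],[[-4,-0.3,0],-0.4,0],[[-4,-0.1,0],-0.1,0],[[-4,0,0],0,0],[[-4,0,0],0,0],[[-4,0,0],0,0],[[-4,0,0],0,0]]' | grep -E "pos|force"
python3 - <<'E'
from h import *
print(tcp(),gold(optics.snapshot("top")[0],"top"),gold(optics.snapshot("side")[0]))
E
```

```text
tool_pos: [0.6655, -0.1423, 0.0373]
ft_force: [-0.1, -0.6, -0.4]
grasp_force: 0.6
tool_pos: [0.6784, -0.1203, 0.0373]
ft_force: [0.1, -0.3, -0.7]
grasp_force: 0.5
tool_pos: [0.6823, -0.0923, 0.0374]
ft_force: [0.5, -1.8, -0.4]
grasp_force: 0.5
([97.7, -8.7], 90.08) [([97.7, 45.8], 10)] []
```

```bash
python3 -m crank '[[[-4,0,0],0,0],[[-4,0,0],0,0],[[-4,0,0],0,0],[[-4,0,0],0,0],[[-4,0,0],0,0],[[-3,0,0],0,0],[[-2,0,0],0,0]]' | grep -E "pos|force: \["
for i in 1; do
python3 -m crank '[[[-2,0,0],0,0],[[-2,0,0],0,0],[[-2,0,0],0,0]]' | grep -E "pos|force: \["
python3 -m crank '[[[-2,0,0],0,0],[[-2,0,0],0,0],[[-2,0,0],0,0]]' | grep -E "pos|force: \["
done
python3 - <<'E'
from h import *
print(tcp(),gold(optics.snapshot("top")[0],"top"))
E
```

```text
tool_pos: [0.6849, -0.0674, 0.0375]
ft_force: [0.0, -2.1, 0.6]
tool_pos: [0.6855, -0.0618, 0.0375]
ft_force: [-0.0, -1.7, 0.5]
tool_pos: [0.686, -0.0558, 0.0374]
ft_force: [0.2, -0.8, 2.0]
([97.7, 28.0], 90.08) []
```

```bash
for i in 1; do
python3 -m crank '[[[-1.5,0,0],0,0],[[-1.5,0,0],0,0]]' | grep -E "pos|ft"
python3 -m crank '[[[-1.5,0,0],0,0],[[-1.5,0,0],0,0]]' | grep -E "pos|ft"
python3 -m crank '[[[-1,0,0],0,0],[[-1,0,0],0,0]]' | grep -E "pos|ft"
python3 -m crank '[[[-1,0,0],0,0],[[-1,0,0],0,0]]' | grep -E "pos|ft"
python3 -m crank '[[[-1,0,0],0,0],[[-1,0,0],0,0]]' | grep -E "pos|ft"
done
```

```text
tool_pos: [0.6863, -0.0529, 0.0374]
ft_force: [-0.8, -2.2, 0.8]
tool_pos: [0.6866, -0.0498, 0.0374]
ft_force: [0.1, -1.1, 0.7]
tool_pos: [0.6868, -0.0479, 0.0374]
ft_force: [0.2, -2.9, 2.0]
tool_pos: [0.6867, -0.0473, 0.0374]
ft_force: [-2.3, -7.6, 1.1]
tool_pos: [0.6868, -0.0452, 0.0374]
ft_force: [-2.5, -7.5, 1.4]
```

The roller was met at TCP track y of about 36 mm, with a 7.6 N push. The latched place should be at TCP of about 61 to 66 mm.

```bash
for i in 1; do
python3 -m crank '[[[-1,0,0],0,0],[[-1,0,0],0,0],[[-1,0,0],0,0]]' | grep -E "pos|ft"
python3 -m crank '[[[-1,0,0],0,0],[[-1,0,0],0,0],[[-1,0,0],0,0]]' | grep -E "pos|ft"
python3 -m crank '[[[-1,0,0],0,0],[[-1,0,0],0,0]]' | grep -E "pos|ft"
python3 -m crank '[[[-1,0,0],0,0],[[-1,0,0],0,0]]' | grep -E "pos|ft"
python3 -m crank '[[[-1,0,0],0,0],[[-1,0,0],0,0]]' | grep -E "pos|ft"
python3 -c "
from h import *
print(tcp())"
done
```

```text
tool_pos: [0.687, -0.0428, 0.0374]
ft_force: [-1.9, -7.4, 1.2]
tool_pos: [0.6874, -0.0397, 0.0374]
ft_force: [-1.0, -7.9, 1.4]
tool_pos: [0.6877, -0.0376, 0.0374]
ft_force: [-1.1, -6.4, 1.9]
tool_pos: [0.688, -0.0354, 0.0374]
ft_force: [-0.9, -5.2, 1.8]
tool_pos: [0.6882, -0.0332, 0.0374]
ft_force: [-1.2, -5.5, 1.0]
([97.6, 50.7], 90.03)
```

```bash
for i in 1; do
python3 -m crank '[[[-1,0,0],0,0],[[-1,0,0],0,0]]' | grep -E "pos|ft"
python3 -m crank '[[[-1,0,0],0,0],[[-1,0,0],0,0]]' | grep -E "pos|ft"
python3 -m crank '[[[-1,0,0],0,0],[[-1,0,0],0,0]]' | grep -E "pos|ft"
python3 -m crank '[[[-1,0,0],0,0]]' | grep -E "pos|ft"
python3 -m crank '[[[-1,0,0],0,0]]' | grep -E "pos|ft"
python3 -c "
from h import *
print(tcp(),gold(optics.snapshot('side')[0]),gold(optics.snapshot('top')[0],'top'))"
done
```

```text
tool_pos: [0.6884, -0.0311, 0.0374]
ft_force: [-0.0, -5.5, 1.3]
tool_pos: [0.6888, -0.0284, 0.0374]
ft_force: [0.3, -4.4, 0.5]
tool_pos: [0.689, -0.0259, 0.0374]
ft_force: [-0.8, -2.4, 1.3]
tool_pos: [0.6891, -0.0247, 0.0374]
ft_force: [-0.1, -2.3, 1.2]
tool_pos: [0.6892, -0.0237, 0.0374]
ft_force: [-0.3, -3.0, 0.7]
([97.7, 60.3], 90.1) [] []
```

```bash
for i in 1; do
python3 -m crank '[[[-1,0,0],0,0]]' | grep -E "pos|ft"
python3 -m crank '[[[-1,0,0],0,0]]' | grep -E "pos|ft"
python3 -m crank '[[[-1,0,0],0,0]]' | grep -E "pos|ft"
python3 -c "
from h import *
print(tcp())"
done
```

```text
tool_pos: [0.6893, -0.0229, 0.0374]
ft_force: [-0.5, -2.4, 1.0]
tool_pos: [0.6894, -0.0218, 0.0374]
ft_force: [0.4, -1.9, 0.6]
tool_pos: [0.6895, -0.0208, 0.0374]
ft_force: [0.4, -1.4, 0.8]
([97.7, 63.2], 90.09)
```

```bash
for i in 1; do
python3 -m crank '[[[-1,0,0],0,0]]' | grep -E "pos|ft"
python3 -m crank '[[[-1,0,0],0,0]]' | grep -E "pos|ft"
python3 -m crank '[[[-0.5,0,0],0,0]]' | grep -E "pos|ft"
python3 -c "
from h import *
print(tcp(),gold(optics.snapshot('side')[0]))
t=optics.snapshot('side')[0]; w=optics.snapshot('top')[0]
o=np.zeros((400,800,3),np.uint8); o[:,:400]=cv2.resize(t[130:230,220:320,::-1],(400,400)); o[:,400:]=cv2.resize(w[125:205,195:275,::-1],(400,400))
cv2.imwrite('pics/m6.png',o)"
done
```

```text
tool_pos: [0.6896, -0.0198, 0.0373]
ft_force: [0.4, -1.3, 0.9]
tool_pos: [0.6897, -0.0188, 0.0374]
ft_force: [-0.8, -2.2, 1.3]
tool_pos: [0.6897, -0.0184, 0.0373]
ft_force: [-0.3, -1.8, 1.2]
([97.6, 65.6], 90.09) []
```

View pics/m6.png

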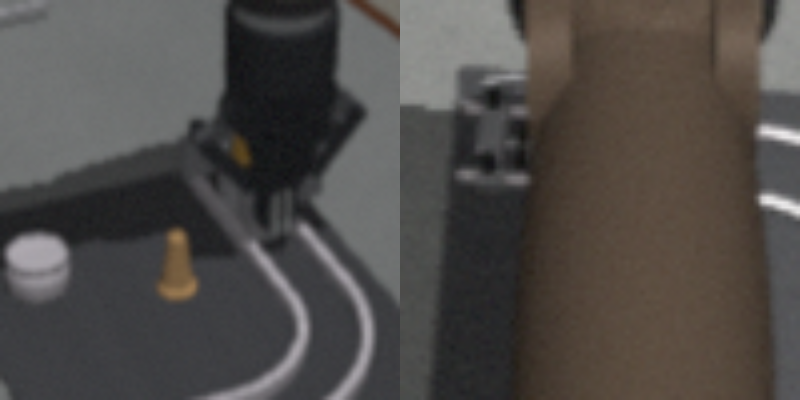

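The top view is blocked by the arm. The side view shows the carrier under the bar beside the fingers, ring at (240,150). I keep feeling forward for the climb in force.

```bash
for i in 1; do
python3 -m crank '[[[-0.7,0,0],0,0]]' | grep -E "pos|ft"
python3 -m crank '[[[-0.7,0,0],0,0]]' | grep -E "pos|ft"
python3 -m crank '[[[-0.7,0,0],0,0]]' | grep -E "pos|ft"
done
```

```text
tool_pos: [0.6898, -0.018, 0.0373]
ft_force: [0.8, -1.7, -0.6]
tool_pos: [0.6897, -0.0176, 0.0373]
ft_force: [-1.4, -4.2, 0.8]
tool_pos: [0.6895, -0.0174, 0.0373]
ft_force: [-2.1, -6.0, 1.8]
```

```bash
for i in 1; do
python3 -m crank '[[[0,0,0],0,0],[[0,0,0],0,0]]' | grep -E "pos|ft"
python3 -m crank '[[[1,0,0],0,0],[[1,0,0],0,0],[[1,0,0],0,0],[[2,0,0],0,0],[[4,0,0],0,0],[[8,0,0],0,0],[[15,0,0],0,0]]' | grep -E "pos|ft"
python3 -m crank '[[[20,0,0],0,0],[[25,0,0],0,0],[[10,0,-25],0,0],[[0,0,-40],0,0],[[0,0,-40],0,0],[[0,0,-40],0,0],[[0,0,0],0,0]]' | grep -E "pos|ft"
python3 - <<'E'
from h import *
s=arm.observe(); w,d=optics.snapshot("wrist"); np.savez("pics/w7.npz",p=w,d=d,pos=s["tool_pos"],rot=s["tool_rot"])
t=optics.snapshot('side')[0]; tp=optics.snapshot("top")[0]
print(tcp(),s["time_s"],gold(t),gold(tp,"top"))
o=np.zeros((400,800,3),np.uint8); o[:,:400]=cv2.resize(t[130:230,220:320,::-1],(400,400)); o[:,400:]=cv2.resize(tp[125:205,195:275,::-1],(400,400))
cv2.imwrite('pics/m7.png',o)
E
done
```

```text
tool_pos: [0.6895, -0.0174, 0.0373]
ft_force: [-1.9, -4.7, 1.0]
tool_pos: [0.6868, -0.048, 0.0374]
ft_force: [0.7, -0.6, 0.7]
tool_pos: [0.6839, -0.1052, 0.1923]
ft_force: [0.3, -0.2, 0.9]
([97.9, -20.6], 90.03) 15.6 [] [([94.7, 120.7], 11)]
```

View pics/m7.png

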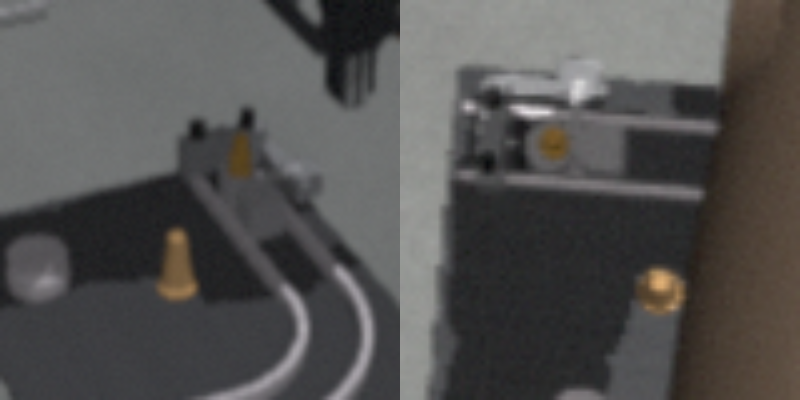

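The side view shows the carrier up against the stop, ring at (240,155). In the top view the ring is at (553,143) and the body spans x of about 525 to 627, with its middle beside the roller housing at (580,80). I check the roller from straight above with the wrist camera.

```bash
python3 -m crank '[[[-20,0,0],0,0],[[-35,0,0],0,0],[[-35,0,0],0,0],[[-35,0,0],0,0],[[-35,0,0],0,0],[[-25,0,0],0,0],[[0,0,0],0,0],[[0,0,0],0,0],[[0,0,0],0,0]]' | grep -E "pos|ft"
python3 - <<'E'
from h import *
s=arm.observe(); w,d=optics.snapshot("wrist"); np.savez("pics/w8.npz",p=w,d=d,pos=s["tool_pos"],rot=s["tool_rot"])
c=cam("wrist",s); X=np.array([[.098,.107]])@A.T+O; u,v=proj(c,np.c_[X,[[.04]]])[0]; print(u,v,tcp())
x0,y0=int(max(0,u-75)),int(max(0,v-60)); print(x0,y0)
cv2.imwrite("pics/m8.png",cv2.convertScaleAbs(cv2.resize(w[y0:y0+115,x0:x0+150,::-1],None,fx=5,fy=5,interpolation=cv2.INTER_CUBIC),alpha=1.5))
E
```

```text
tool_pos: [0.699, 0.0803, 0.1805]
ft_force: [-0.3, -0.1, -0.2]
250.7493167414886 111.30432379566176 ([97.1, 164.2], 90.03)
175 51
```

View pics/m8.png

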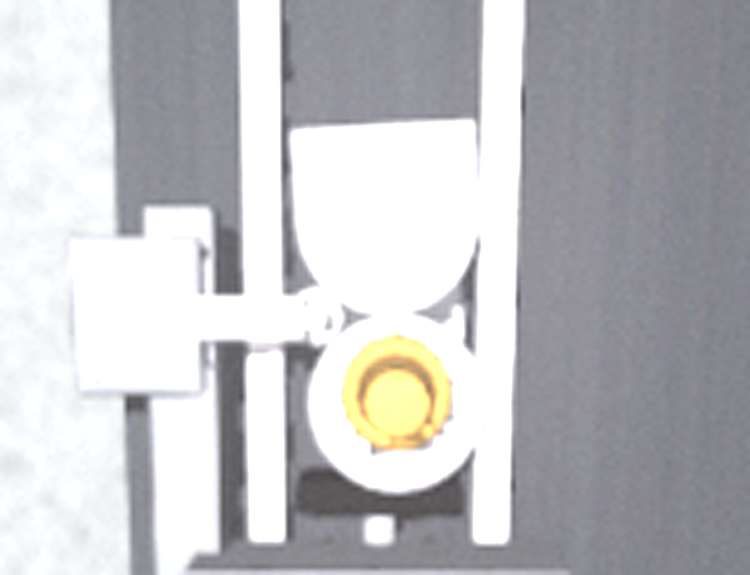

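From above, the roller at (322,318) sits in the carrier's waist and the carrier's front bears on the dark pad at (385,490). It is latched. I move the hand clear and hand in the job.

```bash
python3 -m crank '[[[25,0,-20],0,0],[[35,0,-20],0,0],[[35,0,-20],0,0],[[35,0,0],0,0],[[35,0,0],0,0],[[20,0,0],0,0],[[0,0,0],0,0],[[0,0,0],0,0],[[0,0,0],0,0]]' | grep -E "time|pos|ft"
python3 - <<'E'
from h import *
print(gold(optics.snapshot("top")[0],"top")); print(arm.finish_job())
E
```

```text
time_s: 17.3
tool_pos: [0.6809, -0.1038, 0.2421]
ft_force: [0.2, -0.6, 0.0]
[([94.8, 120.2], 14)]
the job is handed in; nothing more can be done
None
```

The carrier is latched in the end stop: the roller sits in its waist and its front presses the pad. It stayed put after I backed off, with push forces no higher than about 8 N. The hand is clear and the job was handed in at about 17 s.

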